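# Stop the bench sander and set the slide clearance

### The arm

A 6-joint arm with a two-finger parallel gripper is mounted at the origin on the work surface. World frame = base frame: x ahead of the robot, y to its left, z up, the work surface at z = 0. Lengths are in m, angles in rad, forces in N, time in s.
With the tool pointing down it reaches from about 0.35 to 0.85 m from the base axis. Payload 8.1 kg.
Tool frame: the origin (TCP) lies between the finger pads; the fingertips stand 25 mm ahead of it and the grasp point (between the pads) lies 6 mm ahead of it (robot.tip_extent is the distance from the TCP to the fingertips, in m); z points along the fingers, y is the direction in which the jaws open and shut (so a half turn about z gives the same grasp; the last joint's range is limited). The gripper opens to 93 mm and grips with 3 to 60 N. Pads are 15 mm wide; open, the fingers measure 128 mm over their backs; the gripper's body (75 mm by 188 mm) begins 65 mm behind the grasp point.
Start: joints at [1.131, 0.13, 1.488, -0, 1.523, -0.085], TCP at [0.208, 0.563, 0.244] pointing down, gripper open.
Joint ranges: [-2.96, 2.96], [-0.89, 2.26], [0.02, 2.5], [-1.34, 4.48], [0, 2.73], [-2.66, 2.66]. Speed limits (rad/s): [2.39, 2.39, 2.79, 3.14, 3.14, 3.14].

### API

Orientations are given as a rotation vector (axis times angle).
In Python, from plant import robot gives the robot as it stands.
- The arm moves only by the tool drive_tool, never from a script. Its argument "increments" is a list of rows, each a list of 7 numbers: the closure, from 0 (fully open) to 1 (shut), then the shift along the world's x, y, z in units of 25 mm (1.0 is 25 mm), then the turn, a rotation vector about the world's x, y, z in rad. In form: [[gripper, dx, dy, dz, rx, ry, rz], ...]. A call has 1 to 20 rows; each row is the pose to reach, as a shift and turn from the pose commanded when the call began; what a row does not reach only later rows make up. A row lasts 1/12 s, in which the tool goes at most 41.7 mm and 7.16 degrees, less where a joint would pass 70% of its speed; a pose out of reach is approached as far as the arm can. A call with a gripper value outside its range is refused whole. The fingers move at their own pace and stop on an object; "squeeze" is the grip in N (left out, the last holds). Time passes only in rows, so rows that repeat a pose let the fingers close. It gives the time, the measured TCP pose, the force and the opening at its end, in the units of the state.
- robot.read_state(): the state, without advancing time (a new reading comes with each control period).
- robot.read_camera(name): name is "scene" or "top" or "wrist"; returns a dict with "image" (420x560x3 uint8, red, green, blue), "fx", "fy", "cx", "cy" (pixels), "dist" ([k1, k2, p1, p2, k3] as OpenCV has them; the pictures are not rectified), "T" (4x4, takes a point from camera to world coordinates); the wrist camera has in their place "mount" (4x4, takes a point from camera to tool coordinates, whose origin is the TCP and whose axes are the flange's). Camera axes: x right, y down, z forward; pixel columns grow to the right and rows downward; lengths in m; the calibration is good to about 2 mm. A picture is of the moment at which its call begins: read the wrist's pose just before it. There is no depth.
- robot.close_job(): hands the job in, once; it reports no verdict.
The state is a dict: "t": time; "q": joint angles; "dq": joint speeds; "joint_torque": joint torques, N m; "tool_pos": TCP position; "orientation": TCP orientation; "force": force on the tool from outside, world axes, zero at the start; "wrist_torque": the same for the moment, N m; "opening": finger opening in m.
Only numpy, scipy, OpenCV 4.12 (cv2) and the standard library are available. Lean on these libraries where they do the work, as an engineer would, in place of code of your own. Each camera call takes 0.05 s, during which the arm holds its last target.

### The job

Make the bench sander safe first: on its control box press the big mushroom-headed stop button fully down and let it come up, then do the same with the square brake-release button, never two at once and without pressing the plain round button. Then turn the wing screw on the sander's tool rest clockwise (seen from above) until it seats, back it off a quarter turn, and finish there still gripping the screw between the fingers, so that a colleague can lock it. Leave the paint tin, the spray can and the pliers where they are.

Things in the scene. Friction and masses are not known exactly. Their poses are not given: they have to be found in the camera images.
- mushroom_top (a point): Top centre of the stop button: black round mushroom head, 40 mm across, largest and tallest of the three, 27 mm above the control box (about z = 0.077 at rest). Each button travels 6 mm straight down (-z), takes about 1.4 N to start and 4.5 N to push fully down, and springs back by itself. The three stand in one row, 60 mm apart, in any order.
- square_top (a point): Top centre of the brake-release button: black square cap, 25 x 25 mm in a 36 mm square collar, top 20 mm above the control box (about z = 0.070). Same travel and spring as the mushroom button.
- round_top (a point): Top centre of the plain round button, not to be pressed: black round cap 25 mm across in a 36 mm round collar, top 20 mm above the control box (about z = 0.070). Same row, travel and spring as the others.
- mushroom (a joint): Travel of the mushroom button in m: 0 up, 0.006 fully down.
- square (a joint): Travel of the square button in m: 0 up, 0.006 fully down.
- round (a joint): Travel of the plain round button in m: 0 up, 0.006 fully down.
- wing_grip (a point): Centre, half-way up, of the wing screw's brass bar, on the screw's vertical axis (about z = 0.129). Bar: 46 mm long (point x), 12 mm thick (point y), 30 mm high (z 0.112 to 0.142). The point turns with the screw; the bar looks the same after half a turn. Below is an 8 mm stem, then a 56 x 56 mm slide block with its top at z = 0.104.
- wing_screw (a joint): Angle of the wing screw in rad, growing as it turns clockwise seen from above. Seated (a hard stop) at 4.0; starts between 1.5 and 2.9. It turns against light friction (0.06 N m), stays where it is left, and does not noticeably rise or sink.
- sander: The grey bench disc sander, fixed to the bench. Origin on the bench (z = 0) under the screw's axis; base plate 150 mm (x) by 420 mm (y, from -65 to +355 mm). Tool rest (top at z = 0.090) with the wing screw at the origin; disc and motor, up to z = 0.162, begin 140 mm from the screw on the +y side.
- control_box: The grey control box, fixed to the bench, 110 mm (x) by 200 mm (y), 50 mm high; origin at the centre of its underside. The buttons stand at y = -60, 0 and +60 mm on its centre line.
- paint_tin: Loose closed steel paint tin, 90 mm across, 85 mm high; origin at the centre of its underside. Leave alone.
- spray_can: Loose dark spray can, 60 mm across, 160 mm high; origin at the centre of its underside. Leave alone.
- pliers: Loose pliers lying flat, about 165 mm long along x, 10 mm high; origin under the pivot. Leave alone.

How it is judged:
On the way, in this order (a step that is already met when the one before it is completed fails the run):
1. the mushroom stop button is pressed down (value of joint mushroom above 0.0045 m), for 0.05 s.
2. then, with the mushroom button up again, the square button is pressed down (value of joint square above 0.0045 m and value of joint mushroom below 0.002 m), for 0.05 s.
3. then, with the buttons up again, the wing screw is turned home on its seat (value of joint wing_screw above 3.92 rad and value of joint each of mushroom, square, round below 0.002 m), for 0.1 s.
4. then the screw is backed off a quarter turn (value of joint wing_screw between 2.169 and 2.689 rad), for 0.1 s.
At the end, for the whole second after the job is handed in: The wing screw stands a quarter turn (90 degrees, within 15 degrees) back from its seat, is still, and is gripped by the fingers (contact force above 4 N); all three buttons are up (all of step 4 and velocity of joint wing_screw between -0.05 and 0.05 rad/s and contact force between the fingers and wing_screw above 4 N and value of joint each of mushroom, square, round below 0.002 m); the arm keeps its last pose, push and grip.
It fails at once if the plain round button is pressed (more than 3 mm) (value of joint round above 0.003 m).
It fails at once if the mushroom and the square button are down together (value of joint each of mushroom, square above 0.003 m).
It fails at once if paint tin moved by more than 30 mm (distance of paint_tin from where it was at the start of the episode above 0.03 m).
It fails at once if spray can moved by more than 30 mm (distance of spray_can from where it was at the start of the episode above 0.03 m).
It fails at once if pliers moved by more than 30 mm (distance of pliers from where it was at the start of the episode above 0.03 m).
It also fails if it takes over 64 s, if anything falls off the work surface, if the arm or the gripper's body presses on something with over 40 N, if the wrist force passes 120 N, or if a joint passes its speed limit or range.

## Working session

There is one attempt and no reset: what is moved stays moved. The work goes in short steps, Python scripts to look and compute and a tool call to move; the robot and the scene stay as the last step left them, time stands still between calls to the robot, and variables do not carry over. Pictures are saved under pics/ and viewed, and the job is handed in when it is done.

Besides the shell and the picture viewer there is one more tool, called in YAML: its name, and indented under it one key for each argument. drive_tool: Moves the arm, as the interface text tells. Its arguments: {"type":"object","properties":{"increments":{"type":"array"},"squeeze":{"type":"number"}},"required":["increments"]}

```bash
mkdir -p pics; ls; python3 - <<'E'
from plant import robot
import cv2,pickle
s=robot.read_state(); print(s)
d={}
for n in ["scene","top","wrist"]:
    c=robot.read_camera(n); d[n]=c
    cv2.imwrite(f"pics/{n}0.png",c["image"][:,:,::-1])
    print(n,{k:v for k,v in c.items() if k!="image"})
pickle.dump((s,d),open("v0.pkl","wb"))
E
```

```text
pics
{'t': 0.0, 'q': array([ 1.13062133e+00,  1.31153038e-01,  1.48925257e+00, -8.99250790e-07,
        1.52298908e+00, -8.54119634e-02]), 'dq': array([-0.00011304, -0.00070213,  0.00192342,  0.00079928,  0.00090902,
        0.00067068]), 'joint_torque': array([-4.22374005e-04, -5.59840572e+01, -4.91753054e+01,  7.66658527e-02,
        3.58930626e-02, -1.80480070e-04]), 'tool_pos': array([0.20818871, 0.56217905, 0.24260692]), 'orientation': array([-5.54260044e-01, -3.09183716e+00,  2.73340633e-03]), 'force': array([-0.14034326,  1.00064646,  0.73763011]), 'wrist_torque': array([ 0.03034015,  0.03886062, -0.02956799]), 'opening': 0.09288424049015505}
scene {'fx': 455.5977560616135, 'fy': 455.5977560616135, 'cx': 276.43210016271155, 'cy': 211.1596775358789, 'dist': array([0.04636809, 0.        , 0.        , 0.        , 0.        ]), 'T': array([[ 0.55043702,  0.68062842, -0.48349152,  0.93669563],
       [ 0.8347412 , -0.43823477,  0.33340278, -0.35319335],
       [ 0.01504061, -0.58710752, -0.80936922,  0.73228166],
       [ 0.        ,  0.        ,  0.        ,  1.        ]])}
top {'
[... 272 characters left out ...]
7298078, -0.01470801, -0.09254457],
       [-0.00173703, -0.22031567, -0.97542708,  0.96632015],
       [ 0.        ,  0.        ,  0.        ,  1.        ]])}
wrist {'fx': 360.9700119191614, 'fy': 360.9700119191614, 'cx': 273.72324273006745, 'cy': 208.0699336719038, 'dist': array([-0.09420922,  0.        ,  0.        ,  0.        ,  0.        ]), 'mount': array([[-1.12377164e-03, -9.63894290e-01, -2.66282811e-01,
         7.49772935e-02],
       [ 9.99999328e-01, -1.00724857e-03, -5.74163025e-04,
         1.18713317e-04],
       [ 2.85219480e-04, -2.66283278e-01,  9.63894774e-01,
        -1.41246999e-01],
       [ 0.00000000e+00,  0.00000000e+00,  0.00000000e+00,
         1.00000000e+00]])}
```

View pics/scene0.png

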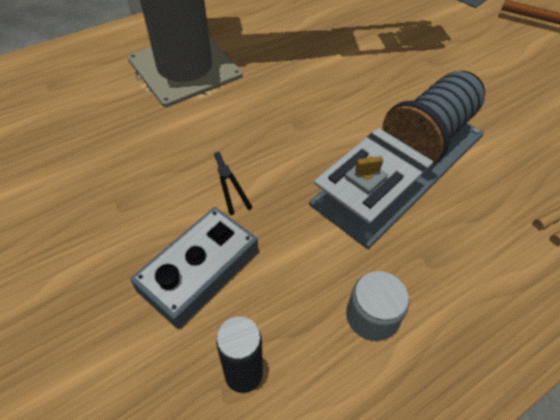

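View pics/top0.png

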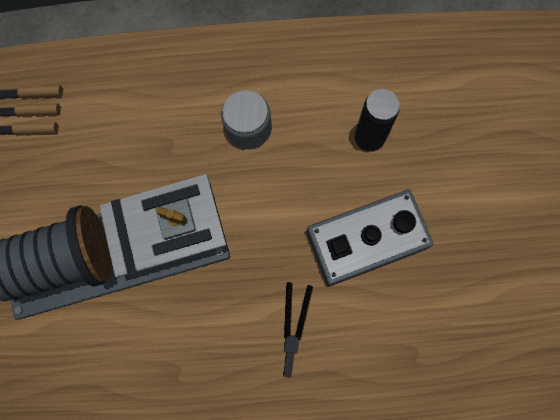

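View pics/wrist0.png

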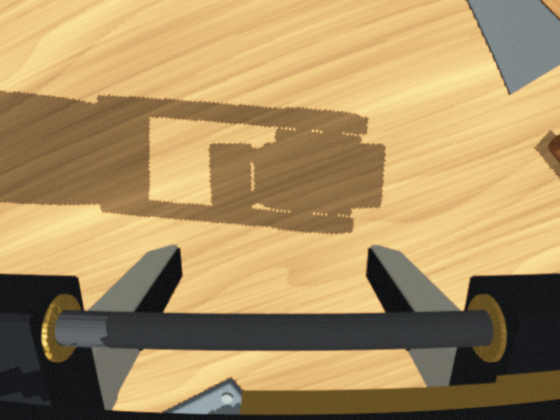

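Both views show the row: mushroom at top (404,222) / scene (167,277), round at (371,235) / (196,255), square at (339,246) / (220,233). The brass wing screw is at top (172,215) / scene (369,167). Next I'll segment and triangulate.

```bash
cat > h.py <<'E'
import numpy as np,cv2
from scipy.spatial.transform import Rotation as R
def ray(c,uv,T):
    K=np.array([[c["fx"],0,c["cx"]],[0,c["fy"],c["cy"]],[0,0,1]])
    p=cv2.undistortPoints(np.array(uv,float).reshape(-1,1,2),K,c["dist"]).reshape(-1,2)
    d=np.c_[p,np.ones(len(p))]@T[:3,:3].T
    return T[:3,3],d
def plane(c,uv,z,T):
    o,d=ray(c,uv,T); return o+d*((z-o[2])/d[:,2])[:,None]
def tri(o1,d1,o2,d2):
    A=np.array([d1,-d2]).T; s=np.linalg.lstsq(A,o2-o1,rcond=None)[0]
    a=o1+s[0]*d1;b=o2+s[1]*d2
    return (a+b)/2,np.linalg.norm(a-b)
def proj(c,P,T):
    K=np.array([[c["fx"],0,c["cx"]],[0,c["fy"],c["cy"]],[0,0,1]])
    Ti=np.linalg.inv(T)
    return cv2.projectPoints(np.array(P,float).reshape(-1,3),cv2.Rodrigues(Ti[:3,:3])[0],Ti[:3,3],K,c["dist"])[0].reshape(-1,2)
def wristT(c,s):
    M=np.eye(4);M[:3,:3]=R.from_rotvec(s["orientation"]).as_matrix();M[:3,3]=s["tool_pos"]
    return M@c["mount"]
E
python3 - <<'E'
from h import *
import pickle
s,d=pickle.load(open("v0.pkl","rb"))
for n,b in (("top",(300,180,440,290)),("scene",(120,200,270,330)),("top",(140,190,210,245)),("scene",(335,140,410,200))):
    x0,y0,x1,y1=b; im=d[n]["image"][y0:y1,x0:x1]
    cv2.imwrite(f"pics/c_{n}_{x0}.png",cv2.resize(im[:,:,::-1],None,fx=5,fy=5,interpolation=cv2.INTER_CUBIC))
    hsv=cv2.cvtColor(d[n]["image"],cv2.COLOR_RGB2HSV)
    if x0 in(300,120): m=(hsv[...,2]<45)
    else: m=(hsv[...,1]>130)
    k=np.zeros_like(m);k[y0:y1,x0:x1]=m[y0:y1,x0:x1]
    nn,l,st,ce=cv2.connectedComponentsWithStats(k.astype(np.uint8))
    for i in range(1,nn):
        if st[i,4]>40: print(n,x0,st[i],ce[i].round(1))
E
```

```text
top 300 [393 211  23  22 399] [403.5 221.6]
top 300 [361 226  20  20 309] [370.7 235.1]
top 300 [307 230  84  56 214] [330.5 263. ]
top 300 [326 235  26  25 407] [338.7 247. ]
scene 120 [227 200   7  14  53] [229.7 206.5]
scene 120 [208 222  25  23 317] [220.1 233.2]
scene 120 [186 247  19  18 268] [195.1 255.4]
scene 120 [230 260  13  14  64] [235.9 266.5]
scene 120 [156 265  23  24 447] [167.3 276.4]
scene 120 [178 271  55  57 331] [204.5 297.5]
top 140 [157 207  29  19 296] [171.6 216.1]
scene 335 [335 140  23  18  75] [343.4 148. ]
scene 335 [357 157  25  21 392] [368.1 166.1]
```

```bash
python3 - <<'E'
from h import *
import pickle
s,d=pickle.load(open("v0.pkl","rb"))
t,c=d["top"],d["scene"]
for n,a,b,z in(("mush",(403.5,221.6),(167.3,276.4),.072),("round",(370.7,235.1),(195.1,255.4),.06),("sq",(338.7,247),(220.1,233.2),.06),("wing",(171.6,216.1),(368.1,166.1),.129)):
    o1,d1=ray(t,[a],t["T"]);o2,d2=ray(c,[b],c["T"])
    print(n,tri(o1,d1[0],o2,d2[0]),plane(t,[a],z,t["T"]),plane(c,[b],z,c["T"]))
E
```

```text
mush (array([ 0.55239374, -0.30007804,  0.06673152]), np.float64(0.00011754191059065704)) [[ 0.55140575 -0.29891808  0.072     ]] [[ 0.55546248 -0.30044574  0.072     ]]
round (array([ 0.53502576, -0.24237079,  0.05530683]), np.float64(9.027804854955567e-05)) [[ 0.53428123 -0.24155727  0.06      ]] [[ 0.53779029 -0.24317941  0.06      ]]
sq (array([ 0.51853693, -0.1846343 ,  0.05530691]), np.float64(7.214417753629889e-05)) [[ 0.51784535 -0.18419261  0.06      ]] [[ 0.52145145 -0.18577058  0.06      ]]
wing (array([0.57915344, 0.08867319, 0.12441693]), np.float64(0.0002735722869788529)) [[0.57803012 0.08756793 0.129     ]] [[0.58189504 0.08548038 0.129     ]]
```

View pics/c_top_140.png

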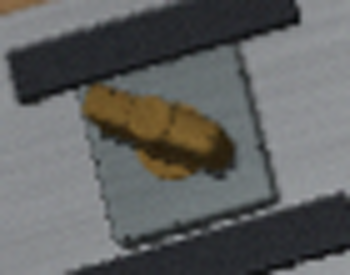

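View pics/c_scene_335.png

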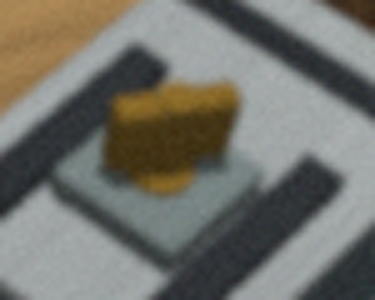

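View pics/c_scene_120.png

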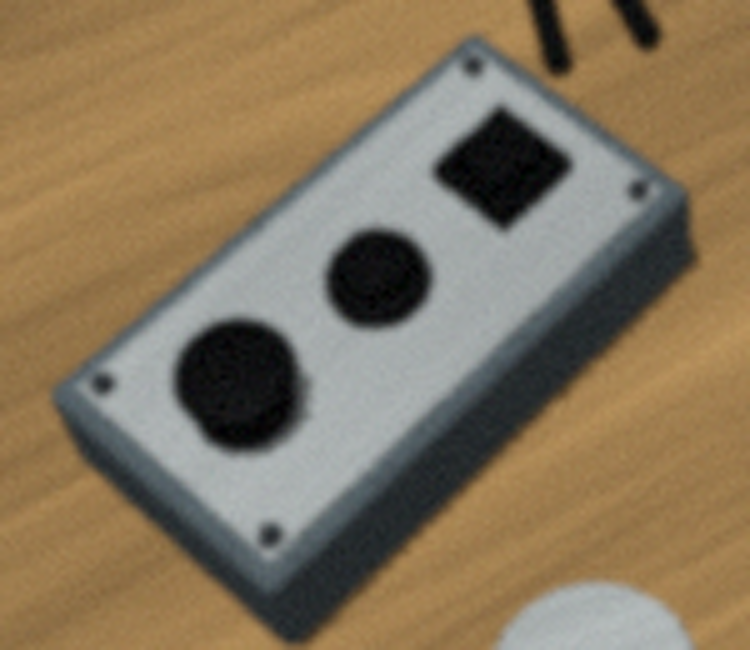

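```bash
python3 - <<'E'
from h import *
import pickle
s,d=pickle.load(open("v0.pkl","rb"))
t,c=d["top"],d["scene"]
print("can",plane(t,[(382,104)],.16,t["T"]),plane(c,[(239,337)],.16,c["T"]))
print("tin",plane(t,[(246,111)],.085,t["T"]))
M=R.from_rotvec(s["orientation"]).as_matrix();print(M.round(3), np.degrees(np.arctan2(M[1,1],M[0,1])))
# bar dir from top crop: ridge ends of top face
e=plane(t,[(140+100/5,190+88/5),(140+205/5,190+125/5)],.142,t["T"]);print(e,np.degrees(np.arctan2(*(e[1]-e[0])[[1,0]])))
e=plane(c,[(335+115/5,140+102/5),(335+235/5,140+90/5)],.142,c["T"]);print(e,np.degrees(np.arctan2(*(e[1]-e[0])[[1,0]])))
E
```

```text
can [[ 0.73343385 -0.26796317  0.16      ]] [[ 0.73580151 -0.26813091  0.16      ]]
tin [[ 0.76974785 -0.04034747  0.085     ]]
[[-0.938  0.347 -0.001]
 [ 0.347  0.938 -0.002]
 [ 0.    -0.002 -1.   ]] 69.67358582344994
[[0.59040359 0.10327135 0.142     ]
 [0.57573677 0.06955878 0.142     ]] -113.5116884309845
[[0.56980459 0.06978588 0.142     ]
 [0.58816688 0.10872358 0.142     ]] 64.75230764489184
```

drive_tool:
  increments:
    - [1,13.8,-34.4,0,0,0,-0.93]
    - [1,13.8,-34.4,0,0,0,-0.93]
    - [1,13.8,-34.4,0,0,0,-0.93]
    - [1,13.8,-34.4,0,0,0,-0.93]
    - [1,13.8,-34.4,0,0,0,-0.93]
    - [1,13.8,-34.4,0,0,0,-0.93]
    - [1,13.8,-34.4,0,0,0,-0.93]
    - [1,13.8,-34.4,0,0,0,-0.93]
    - [1,13.8,-34.4,0,0,0,-0.93]
    - [1,13.8,-34.4,0,0,0,-0.93]
    - [1,13.8,-34.4,0,0,0,-0.93]
    - [1,13.8,-34.4,0,0,0,-0.93]
    - [1,13.8,-34.4,0,0,0,-0.93]
    - [1,13.8,-34.4,0,0,0,-0.93]
    - [1,13.8,-34.4,0,0,0,-0.93]
    - [1,13.8,-34.4,0,0,0,-0.93]
    - [1,13.8,-34.4,0,0,0,-0.93]
    - [1,13.8,-34.4,0,0,0,-0.93]
    - [1,13.8,-34.4,0,0,0,-0.93]
    - [1,13.8,-34.4,0,0,0,-0.93]
  squeeze: 20

```text
t: 1.82
tool_pos: [0.5189, -0.213, 0.2432]
orientation: [-1.883, -2.515, -0.0]
force: [1.2, -0.4, 1.6]
opening: 0.0006
```

drive_tool:
  increments:
    - [1,1,-2.4,0,0,0,0]
    - [1,1,-2.4,0,0,0,0]
    - [1,1,-2.4,0,0,0,0]
    - [1,1,-2.4,0,0,0,0]
    - [1,1,-2.4,0,0,0,0]

```text
t: 2.23
tool_pos: [0.5433, -0.2702, 0.2431]
orientation: [-1.882, -2.514, -0.0]
force: [-0.4, -0.1, -0.7]
opening: 0.0005
```

```bash
python3 - <<'E'
from h import *
from plant import robot
import pickle
s=robot.read_state();c=robot.read_camera("wrist");pickle.dump((s,c),open("v1.pkl","wb"))
print(s["t"],s["tool_pos"],s["orientation"],s["q"].round(3),s["force"])
cv2.imwrite("pics/w1.png",c["image"][:,:,::-1])
E
```

```text
2.2333 [ 0.54334133 -0.27020915  0.24306739] [-1.88151724e+00 -2.51409701e+00 -2.93715236e-04] [-0.546  0.15   1.468  0.     1.525 -0.832] [-0.40838463 -0.06779144 -0.69189127]
```

View pics/w1.png

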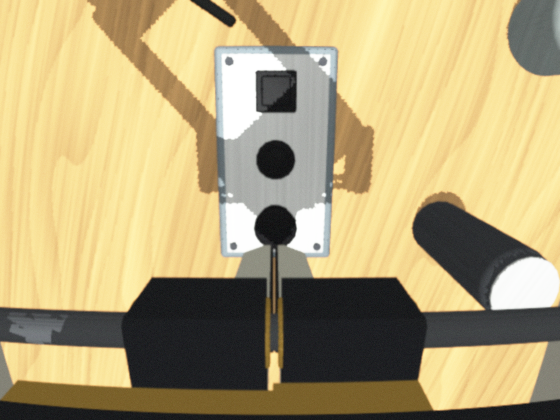

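The wrist view shows the square cap at about (276,91), the round button at (276,159) and the mushroom at (275,226), with the can and tin off to the right.

```bash
python3 - <<'E'
from h import *
import pickle
s,c=pickle.load(open("v1.pkl","rb"));s0,d=pickle.load(open("v0.pkl","rb"))
T=wristT(c,s)
px=[(275,225),(275.5,159),(276,91)]
for p,z in zip(px,(.077,.068,.068)): print(plane(c,[p],z,T))
for n in("top","scene"):
  for p,q in zip(px,{"top":[(403.5,221.6),(370.7,235.1),(338.7,247)],"scene":[(167.3,276.4),(195.1,255.4),(220.1,233.2)]}[n]):
    a=ray(c,[p],T);b=ray(d[n],[q],d[n]["T"]);print(n,tri(a[0],a[1][0],b[0],b[1][0]))
E
```

```text
[[ 0.55065383 -0.29501764  0.077     ]]
[[ 0.53478042 -0.23932118  0.068     ]]
[[ 0.51893969 -0.18392409  0.068     ]]
top (array([ 0.55278859, -0.30075232,  0.06097333]), np.float64(0.0018371975057925628))
top (array([ 0.53506413, -0.24147736,  0.05636296]), np.float64(0.0014007081031176814))
top (array([ 0.51844903, -0.18390316,  0.05869499]), np.float64(0.0011831209157242295))
scene (array([ 0.55155746, -0.29939165,  0.06463405]), np.float64(0.0011276254831268076))
scene (array([ 0.53503259, -0.24167471,  0.05477087]), np.float64(0.001460416567097447))
scene (array([ 0.5186277 , -0.18392972,  0.05512486]), np.float64(0.0013066715234602217))
```

drive_tool:
  increments:
    - [1,0.35,-1.1,-1.5,0,0,0]
    - [1,0.35,-1.1,-3,0,0,0]
    - [1,0.35,-1.1,-4.2,0,0,0]
    - [1,0.35,-1.1,-5,0,0,0]
    - [1,0.35,-1.1,-5.4,0,0,0]
    - [1,0.35,-1.1,-5.4,0,0,0]

```text
t: 2.78
tool_pos: [0.5509, -0.2961, 0.106]
orientation: [-1.878, -2.513, 0.0]
force: [0.2, 0.4, -0.5]
opening: 0.0
```

drive_tool:
  increments:
    - [1,0,0,-0.1,0,0,0]
    - [1,0,0,-0.2,0,0,0]
    - [1,0,0,-0.3,0,0,0]
    - [1,0,0,-0.38,0,0,0]
    - [1,0,0,-0.38,0,0,0]
    - [1,0,0,-0.38,0,0,0]

```text
t: 3.28
tool_pos: [0.5532, -0.2987, 0.1002]
orientation: [1.881, 2.514, 0.0]
force: [2.1, -0.0, 2.7]
opening: 0.0003
```

drive_tool:
  increments:
    - [1,0,0,-0.12,0,0,0]
    - [1,0,0,-0.24,0,0,0]
    - [1,0,0,-0.24,0,0,0]
    - [1,0,0,-0.24,0,0,0]

```text
t: 3.62
tool_pos: [0.5534, -0.2988, 0.096]
orientation: [1.881, 2.513, 0.0]
force: [-5.4, 4.2, 20.1]
opening: 0.0007
```

drive_tool:
  increments:
    - [1,0,0,0,0,0,0]
    - [1,0,0,0.8,0,0,0]
    - [1,0,0,1.8,0,0,0]
    - [1,0,0,2,0,0,0]
    - [1,-0.7,2.3,2,0,0,0]
    - [1,-1.4,4.59,2,0,0,0]
    - [1,-1.4,4.59,2,0,0,0]
    - [1,-1.4,4.59,2,0,0,0]
    - [1,-1.4,4.59,2,0,0,0]
    - [1,-1.4,4.59,2,0,0,0]

```text
t: 4.45
tool_pos: [0.5175, -0.1837, 0.1428]
orientation: [1.881, 2.516, -0.001]
force: [0.3, -1.1, -0.1]
opening: 0.0004
```

```bash
python3 - <<'E'
from h import *
from plant import robot
import pickle
s=robot.read_state();c=robot.read_camera("wrist")
print(s["t"],s["tool_pos"],s["orientation"],s["force"])
cv2.imwrite("pics/w2.png",c["image"][:,:,::-1])
E
```

```text
4.45 [ 0.51748633 -0.18368555  0.14280913] [ 1.88121506e+00  2.51576539e+00 -5.72149731e-04] [ 0.30501308 -1.11494103 -0.13127993]
```

View pics/w2.png

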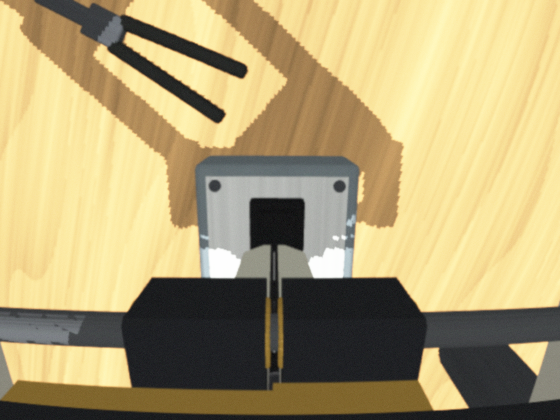

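The fingers are centred on the square button, whose collar is at about (276,225). Pressing now.

drive_tool:
  increments:
    - [1,0,0,-0.8,0,0,0]
    - [1,0,0,-1.5,0,0,0]
    - [1,0,0,-1.75,0,0,0]
    - [1,0,0,-1.9,0,0,0]
    - [1,0,0,-2,0,0,0]
    - [1,0,0,-2.1,0,0,0]
    - [1,0,0,-2.2,0,0,0]
    - [1,0,0,-2.2,0,0,0]

```text
t: 5.17
tool_pos: [0.5181, -0.1842, 0.0893]
orientation: [1.881, 2.514, -0.0]
force: [-3.2, -1.7, 3.7]
opening: 0.0004
```

drive_tool:
  increments:
    - [1,0,0,-0.08,0,0,0]
    - [1,0,0,-0.08,0,0,0]

```text
t: 5.33
tool_pos: [0.5183, -0.1843, 0.0891]
orientation: [1.881, 2.514, -0.0]
force: [-9.5, 1.9, 17.1]
opening: 0.0006
```

drive_tool:
  increments:
    - [1,0,0,0,0,0,0]
    - [1,0,0,1,0,0,0]
    - [1,0,0,2.4,0,0,0]
    - [1,0,0,4,0,0,0.12]
    - [0.5,0.3,1.5,5,0,0,0.24]
    - [0,0.6,3,6,0,0,0.36]
    - [0,0.9,4.5,6.4,0,0,0.48]
    - [0,1.2,6,6.4,0,0,0.6]
    - [0,1.5,7.5,6.4,0,0,0.72]
    - [0,1.8,9,6.4,0,0,0.84]
    - [0,2,9.76,6.4,0,0,0.96]
    - [0,2,9.76,6.4,0,0,1.08]
    - [0,2,9.76,6.4,0,0,1.2]
    - [0,2,9.76,6.4,0,0,1.32]
    - [0,2,9.76,6.4,0,0,1.44]
    - [0,2,9.76,6.4,0,0,1.56]
    - [0,2,9.76,6.4,0,0,1.68]
    - [0,2,9.76,6.4,0,0,1.8]
    - [0,2,9.76,6.4,0,0,1.92]
    - [0,2,9.76,6.4,0,0,2.04]

```text
t: 7.0
tool_pos: [0.5679, 0.0606, 0.2468]
orientation: [-1.167, 2.915, -0.001]
force: [-0.3, -0.2, 1.1]
opening: 0.0926
```

drive_tool:
  increments:
    - [0,0,0,0,0,0,0.12]
    - [0,0,0,0,0,0,0.2]
    - [0,0,0,0,0,0,0.2]
    - [0,0,0,0,0,0,0.2]

```text
t: 7.33
tool_pos: [0.5677, 0.0606, 0.2466]
orientation: [-1.44, 2.791, -0.001]
force: [-0.3, 0.6, 0.8]
opening: 0.0929
```

```bash
python3 - <<'E'
from h import *
from plant import robot
import pickle
s=robot.read_state();c=robot.read_camera("wrist");pickle.dump((s,c),open("v3.pkl","wb"))
M=R.from_rotvec(s["orientation"]).as_matrix()
print(s["t"],s["tool_pos"],s["q"].round(3),np.degrees(np.arctan2(M[1,1],M[0,1])))
cv2.imwrite("pics/w3.png",c["image"][:,:,::-1])
E
```

```text
7.3333 [0.56774034 0.06057686 0.24660471] [ 0.016  0.05   1.568  0.     1.522 -2.507] 144.5763730641646
```

View pics/w3.png

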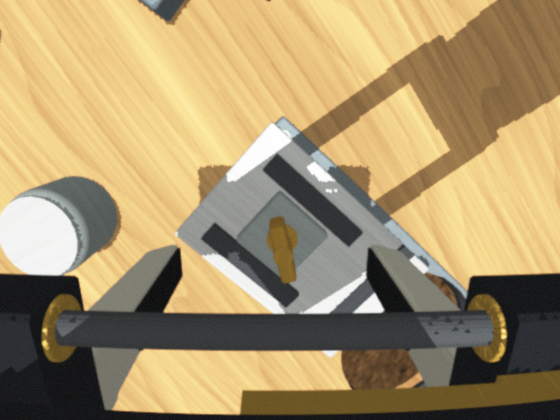

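```bash
python3 - <<'E'
from h import *
import pickle
s,c=pickle.load(open("v3.pkl","rb"));_,d=pickle.load(open("v0.pkl","rb"))
im=c["image"][200:300,230:340]
cv2.imwrite("pics/w3c.png",cv2.resize(im[:,:,::-1],None,fx=6,fy=6,interpolation=cv2.INTER_CUBIC))
E
```

```text
(no output)
```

View pics/w3c.png

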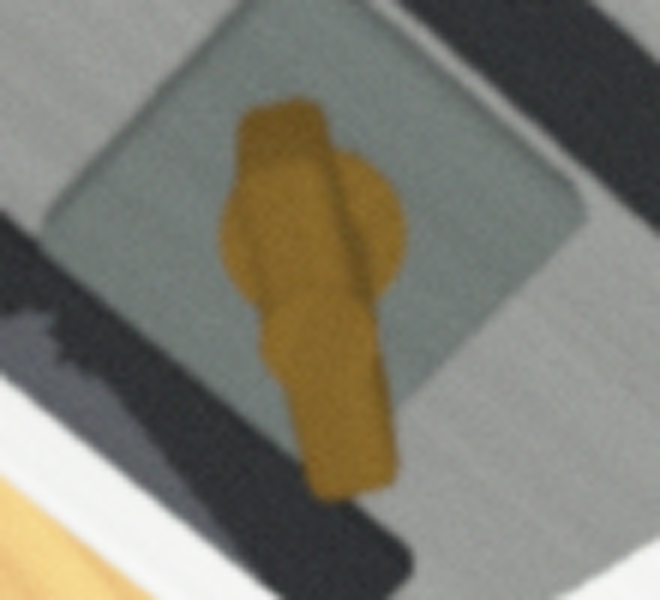

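```bash
python3 - <<'E'
from h import *
import pickle
s,c=pickle.load(open("v3.pkl","rb"));_,d=pickle.load(open("v0.pkl","rb"))
T=wristT(c,s)
f=lambda x,y:(230+(x-2.5)/6,200+(y-2.5)/6)
e=plane(c,[f(285,158),f(354,492)],.142,T);v=e[1]-e[0];print(e,e.mean(0),np.linalg.norm(v),np.degrees(np.arctan2(v[1],v[0])))
print("boss",plane(c,[f(320,338)],.142,T),plane(c,[f(320,338)],.145,T),"collar",plane(c,[f(313,232)],.108,T))
# two-view heights: bar top ends wrist vs top vs scene
t=d["top"];sc=d["scene"]
W=[f(285,158),f(354,492)];To=[(140+90/5,190+92/5),(140+225/5,190+140/5)]
# blob silhouettes centre
mid=np.mean(W,0)
for n,p in(("top",(140+152/5,190+117/5)),("scene",(335+174/5,140+92/5))):
    a=ray(c,[f(320,338)],T);b=ray(d[n],[p],d[n]["T"]);print(n,tri(a[0],a[1][0],b[0],b[1][0]))
E
```

```text
[[0.56915982 0.06837304 0.142     ]
 [0.58761159 0.10935238 0.142     ]] [0.57838571 0.08886271 0.142     ] 0.044941900792930034 65.75939557842682
boss [[0.57909057 0.08978913 0.142     ]] [[0.57841497 0.08870537 0.145     ]] collar [[0.57849795 0.08864852 0.108     ]]
top (array([0.57420632, 0.08170121, 0.16445475]), np.float64(0.00033717053064301767))
scene (array([0.57855511, 0.08889002, 0.14396993]), np.float64(0.00038449612577899254))
```

drive_tool:
  increments:
    - [0,0.43,1.12,0,0,0,0.1]
    - [0,0.43,1.12,0,0,0,0.147]
    - [0,0.43,1.12,-1.2,0,0,0.147]
    - [0,0.43,1.12,-2.4,0,0,0.147]
    - [0,0.43,1.12,-3.4,0,0,0.147]
    - [0,0.43,1.12,-4.1,0,0,0.147]
    - [0,0.43,1.12,-4.4,0,0,0.147]
    - [0,0.43,1.12,-4.4,0,0,0.147]
    - [0,0.43,1.12,-4.4,0,0,0.147]

```text
t: 8.13
tool_pos: [0.5785, 0.0885, 0.1368]
orientation: [-1.643, 2.677, -0.0]
force: [-0.0, -0.1, 1.2]
opening: 0.0929
```

```bash
python3 - <<'E'
from h import *
from plant import robot
s=robot.read_state();c=robot.read_camera("wrist")
M=R.from_rotvec(s["orientation"]).as_matrix()
print(s["t"],s["tool_pos"],s["q"].round(3),np.degrees(np.arctan2(M[1,1],M[0,1])),s["force"])
cv2.imwrite("pics/w4.png",c["image"][:,:,::-1])
E
```

```text
8.1333 [0.5785009  0.0884911  0.13679364] [ 0.064  0.165  1.649  0.     1.327 -2.608] 153.08965554719865 [-0.0080699  -0.09294239  1.1729013 ]
```

View pics/w4.png

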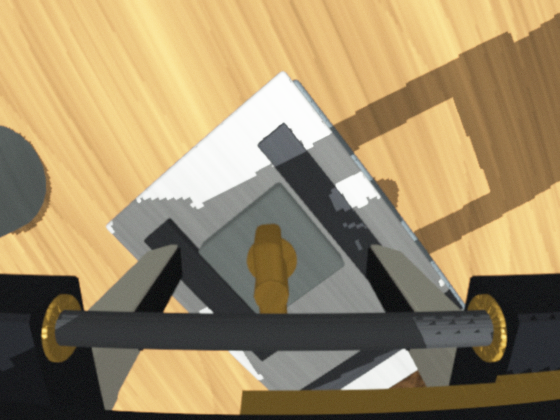

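The bar, at about (271,268), lies centred between the open fingers. Closing on it now.

drive_tool:
  increments:
    - [1,0,0,0,0,0,0]
    - [1,0,0,0,0,0,0]
    - [1,0,0,0,0,0,0]
    - [1,0,0,0,0,0,0]
    - [1,0,0,0,0,0,0]
    - [1,0,0,0,0,0,0]
    - [1,0,0,0,0,0,0]
    - [1,0,0,0,0,0,0]
  squeeze: 30

```text
t: 8.85
tool_pos: [0.5782, 0.0885, 0.1361]
orientation: [1.645, -2.676, -0.0]
force: [1.1, -0.9, 0.3]
opening: 0.0445
```

drive_tool:
  increments:
    - [1,0,0,0,0,0,-0.1]
    - [1,0,0,0,0,0,-0.2]
    - [1,0,0,0,0,0,-0.3]
    - [1,0,0,0,0,0,-0.4]
    - [1,0,0,0,0,0,-0.5]
    - [1,0,0,0,0,0,-0.6]
    - [1,0,0,0,0,0,-0.7]
    - [1,0,0,0,0,0,-0.8]
    - [1,0,0,0,0,0,-0.9]
    - [1,0,0,0,0,0,-1.0]
    - [1,0,0,0,0,0,-1.0]

```text
t: 9.77
tool_pos: [0.5779, 0.0892, 0.1361]
orientation: [0.153, -3.137, -0.002]
force: [-1.8, 3.7, 0.9]
opening: 0.0122
```

```bash
cat > st.py <<'E'
from h import *
from plant import robot
s=robot.read_state()
M=R.from_rotvec(s["orientation"]).as_matrix()
print(s["t"],s["tool_pos"].round(4),s["q"].round(3),"jaw",np.degrees(np.arctan2(M[1,1],M[0,1])).round(2),s["force"].round(2),s["wrist_torque"].round(3),s["joint_torque"][5].round(3),s["opening"])
E
python3 st.py
```

```text
9.7667 [0.5779 0.0892 0.1361] [ 6.500e-02  1.650e-01  1.650e+00  1.000e-03  1.327e+00 -1.604e+00] jaw 95.6 [-1.8   3.71  0.89] [0.704 0.297 0.015] 2.254 0.012237105731809488
```

```bash
python3 - <<'E'
from h import *
from plant import robot
c=robot.read_camera("wrist")
cv2.imwrite("pics/w5.png",c["image"][:,:,::-1])
E
python3 st.py
```

```text
9.8167 [0.5779 0.0892 0.1361] [ 6.500e-02  1.650e-01  1.650e+00  1.000e-03  1.327e+00 -1.610e+00] jaw 95.96 [-2.61  4.02  2.06] [ 0.783  0.305 -0.009] 1.425 0.011775821911475219
```

View pics/w5.png

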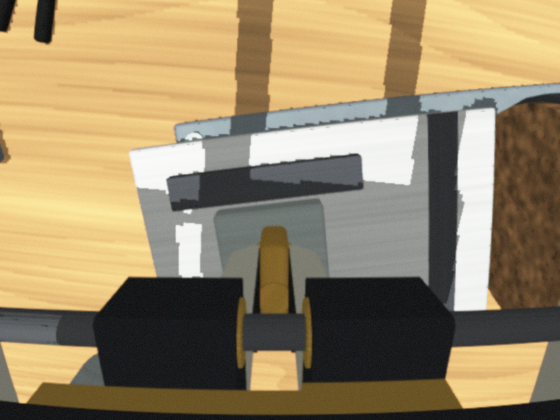

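The bar is gripped and aligned between the pads at about (273,270), and has turned about 60°. I'll keep turning and watch for the stop.

drive_tool:
  increments:
    - [1,0,0,0,0,0,-0.1]
    - [1,0,0,0,0,0,-0.2]
    - [1,0,0,0,0,0,-0.3]
    - [1,0,0,0,0,0,-0.3]
    - [1,0,0,0,0,0,-0.3]

```text
t: 10.23
tool_pos: [0.5779, 0.0899, 0.1361]
orientation: [-0.304, -3.126, -0.003]
force: [-1.8, 7.4, 0.2]
opening: 0.0118
```

```bash
python3 st.py
```

```text
10.2333 [0.5779 0.0899 0.1361] [ 0.065  0.165  1.65   0.002  1.327 -1.312] jaw 78.9 [-1.83  7.39  0.22] [ 1.286  0.291 -0.101] 0.449 0.011833123261001048
```

drive_tool:
  increments:
    - [1,0,0.04,0,0,0,-0.1]
    - [1,0,0.06,0,0,0,-0.2]
    - [1,0,0.06,0,0,0,-0.3]
    - [1,0,0.06,0,0,0,-0.3]
    - [1,0,0.06,0,0,0,-0.3]

```text
t: 10.65
tool_pos: [0.5781, 0.0906, 0.1361]
orientation: [-0.764, -3.047, -0.001]
force: [-0.9, 5.4, 1.1]
opening: 0.0117
```

```bash
python3 st.py
```

```text
10.65 [0.5781 0.0906 0.1361] [ 6.700e-02  1.660e-01  1.649e+00  1.000e-03  1.327e+00 -1.012e+00] jaw 61.83 [-0.88  5.37  1.08] [ 0.909  0.044 -0.046] 0.554 0.011696657681076576
```

drive_tool:
  increments:
    - [1,0,0.04,0,0,0,-0.1]
    - [1,0,0.04,0,0,0,-0.2]
    - [1,0,0.04,0,0,0,-0.3]
    - [1,0,0.04,0,0,0,-0.3]
    - [1,0,0.04,0,0,0,-0.3]

```text
t: 11.07
tool_pos: [0.5782, 0.0911, 0.1361]
orientation: [1.209, 2.9, 0.0]
force: [-1.8, 1.9, 0.7]
opening: 0.0134
```

```bash
python3 st.py
```

```text
11.0667 [0.5782 0.0911 0.1361] [ 0.069  0.166  1.649 -0.     1.327 -0.712] jaw 44.73 [-1.84  1.92  0.67] [0.513 0.092 0.69 ] 1.393 0.013408139329579974
```

drive_tool:
  increments:
    - [1,0,0,0,0,0,0]
    - [1,0,0,0,0,0,0]
    - [1,0,0,0,0,0,0]
  squeeze: 45

```text
t: 11.32
tool_pos: [0.5782, 0.0911, 0.1362]
orientation: [1.216, 2.897, 0.0]
force: [-0.5, 3.4, -0.1]
opening: 0.013
```

```bash
python3 st.py;python3 - <<'E'
from h import *
from plant import robot
c=robot.read_camera("wrist")
cv2.imwrite("pics/w6.png",c["image"][:,:,::-1])
E
```

```text
11.3167 [0.5782 0.0911 0.1362] [ 0.069  0.166  1.649  0.     1.327 -0.707] jaw 44.45 [-0.5   3.39 -0.11] [0.576 0.055 0.93 ] 0.844 0.012962610181017305
```

View pics/w6.png

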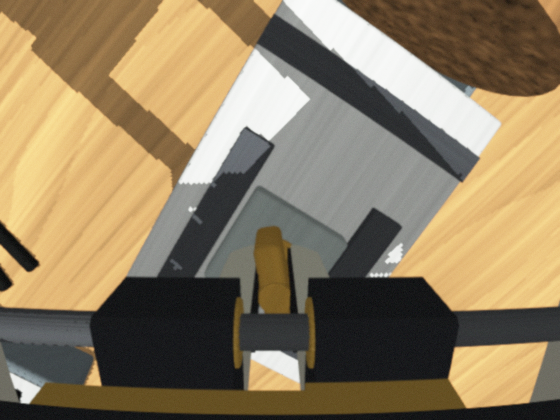

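```bash
python3 - <<'E'
import cv2,numpy as np
a=[cv2.resize(cv2.imread(f"pics/w{i}.png")[215:320,230:320],None,fx=4.4,fy=4.4,interpolation=cv2.INTER_CUBIC) for i in(5,6)]
cv2.imwrite("pics/cmp.png",np.hstack(a))
E
```

```text
(no output)
```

View pics/cmp.png

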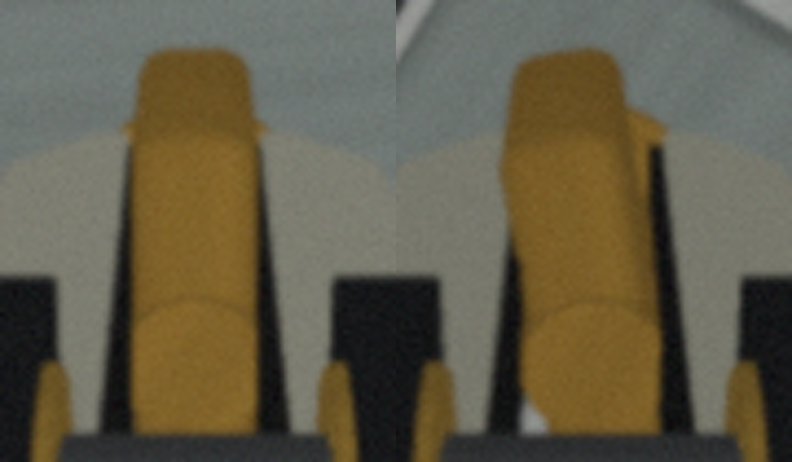

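The right crop shows the bar about 6° counter-clockwise of the jaws. With 0.9 N·m on the wrist, the screw is seated at an equivalent jaw angle of about 50.4°. Backing off to about 140.4°.

drive_tool:
  increments:
    - [1,0,0,0,0,0,0.1]
    - [1,0,0,0,0,0,0.2]
    - [1,0,0,0,0,0,0.3]
    - [1,0,0,0,0,0,0.4]
    - [1,0,0,0,0,0,0.5]
    - [1,0,0,0,0,0,0.6]
    - [1,0,0,0,0,0,0.7]
    - [1,0,0,0,0,0,0.8]
    - [1,0,0,0,0,0,0.9]
    - [1,0,0,0,0,0,1.0]
    - [1,0,0,0,0,0,1.1]
    - [1,0,0,0,0,0,1.2]
    - [1,0,0,0,0,0,1.3]
    - [1,0,0,0,0,0,1.4]
    - [1,0,0,0,0,0,1.5]
    - [1,0,0,0,0,0,1.6]
    - [1,0,0,0,0,0,1.67]
    - [1,0,0,0,0,0,1.67]
    - [1,0,0,0,0,0,1.67]
    - [1,0,0,0,0,0,1.67]

```text
t: 13.03
tool_pos: [0.5788, 0.0879, 0.1361]
orientation: [1.325, -2.847, 0.007]
force: [2.5, -9.5, -1.2]
opening: 0.0115
```

```bash
python3 st.py;python3 - <<'E'
from h import *
from plant import robot
for n in("wrist","top","scene"):
    c=robot.read_camera(n)
    im=c["image"]
    if n=="wrist": cv2.imwrite("pics/w7.png",im[:,:,::-1])
    else: cv2.imwrite(f"pics/{n}7.png",im[:,:,::-1])
E
python3 st.py
```

```text
13.0333 [0.5788 0.0879 0.1361] [ 0.066  0.166  1.649 -0.004  1.326 -2.375] jaw 139.91 [ 2.46 -9.49 -1.23] [-1.409 -0.433  0.046] 0.005 0.011534491357694876
13.1833 [0.5788 0.0879 0.1361] [ 0.066  0.166  1.649 -0.004  1.326 -2.375] jaw 139.91 [ 2.44 -9.15 -1.64] [-1.446 -0.406  0.047] 0.039 0.01197561792223275
```

View pics/w7.png

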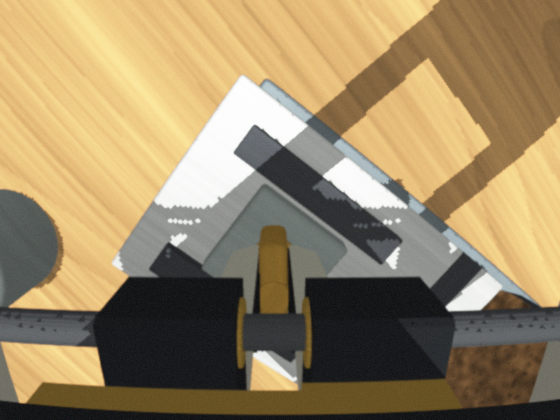

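View pics/scene7.png

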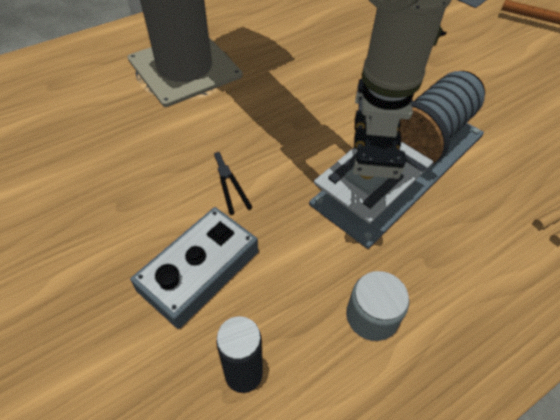

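The bar is aligned in the pads and the state is steady at 45 N grip. Loose items are unmoved and the buttons are up. Handing in.

```bash
python3 -c "
from plant import robot
print(robot.close_job())"; python3 st.py
```

```text
the job is handed in; nothing more can be done
None
the job is handed in; nothing more can be done
```

I finished the job and handed it in at 13.2 s; the hand-in reports no verdict, so the results below rest on my own measurements.

- **Buttons:** I pressed the mushroom button until it bottomed out (20 N, 6 mm down), released it, then did the same with the square button (17 N). The round button was never touched. The last scene picture showed nothing out of place on the control box.
- **Wing screw:** I turned it clockwise until it hit a hard stop, where the wrist torque rose to 0.93 N·m. The bar slipped about 6° in the fingers there. I corrected for that by measuring the bar in the wrist picture, then backed off 89.5° from the seat by that estimate. I could not read the screw's angle directly.
- **End state:** The bar sits aligned between the pads at an opening of 12 mm with a 45 N grip. The wrist angle was unchanged over two readings 0.15 s apart. A side force of about 9.5 N from a small off-centre offset remained on the tool.
- **Loose items:** In the final scene picture the paint tin, spray can and pliers are where they started.

One thing did not go as planned: the fingers were only half shut when I began turning, so they closed on the bar during the turn. A wrist picture afterwards showed the bar firmly gripped and aligned.

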